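Offer up the gear case cover on the jeweller's bench

ROBOT

A 7-joint arm with a two-finger parallel gripper is mounted at the origin on the work surface. World frame = base frame: x ahead of the robot, y to its left, z up, the work surface at z = 0. Lengths are in m, angles in rad, forces in N, time in s.
With the tool pointing down it reaches from about 0.425 to 0.925 m from the base axis. Payload 6.8 kg.
Tool frame: the origin (TCP) lies at the very end of the fingers, on their centre line; the grasp point (between the pads) lies 19 mm behind it; z points along the fingers, y is the line along which they close (so a half turn about z gives the same grasp; the last joint's range is limited). The gripper opens to 85 mm and grips with 20 to 120 N. Pads are 22 mm wide; open, the fingers measure 114 mm over their backs; the gripper's body (76 mm by 85 mm) begins 54 mm behind the grasp point. The pads swing forward as they close: fully open they stand 13 mm farther back than shut.
Start: joints at [-1.442, 0.477, 0.022, 1.555, -0.011, 1.109, -0.083], TCP at [0.158, 0.656, 0.231] pointing down, gripper open.
Joint ranges: [-2.96, 2.96], [-0.34, 2.1], [-1.41, 1.46], [0.24, 2.44], [-1.37, 4.51], [0.17, 1.92], [-2.96, 2.96]. Speed limits (rad/s): [2.39, 2.39, 3.14, 3.14, 3.14, 3.14, 3.14].

INTERFACE

Orientations are given as a rotation vector (axis times angle).
In Python, from bench import monitor, optics, r gives the robot as it stands.
- The arm moves only by the shell command python3 -m crank 'ROWS' [OPENING] [FORCE]. ROWS is JSON, a list of rows, each a list of 2 entries, a list of its own where there are three numbers: the shift along the tool's x, y, z in cm, then the turn, a rotation vector about the tool's x, y, z in rad. A call has 1 to 5 rows; each row shifts and turns the commanded pose from where the row before left it, along the tool's axes as they then stand; what a row does not reach is not made up. A row lasts 1/10 s, in which the tool goes at most 50 mm and 8.59 degrees, less where a joint would pass 70% of its speed; a pose out of reach is approached as far as the arm can. A call is refused whole if a number of a shift passes 5 or a number of a turn 0.15, either way. A call with a gripper value outside its range is refused whole. OPENING is the finger opening in cm, from 0 to 8.54, set as the call begins (- or left out, the last holds). The fingers move at their own pace and stop on an object; FORCE is the grip in N (left out, the last holds). Time passes only in rows, so rows that do not move let the fingers close. It gives the time, the measured TCP pose, the force, the opening and the grip force at its end, in the units of the state.
- monitor.get_obs(): the state, without advancing time (a new reading comes with each control period).
- optics.grab_frame(name): name is "scene" or "top"; returns (picture, depth): 384x512x3 uint8, red, green, blue; 384x512 float32, m along the optical axis (not along the pixel's ray), 0 where there is no reading.
- optics.camera_model(name): a dict with "vertical_fov" (degrees; the focal length in pixels is half the picture's height over the tangent of half this angle, whatever the lens; pixels are square), "cx", "cy" (the principal point, pixels), "D" ([k1, k2, p1, p2, k3] as OpenCV has them; the pictures are not rectified), "R" (3x3) and "t" (3): a world point X has camera coordinates R X + t. Camera axes: x right, y down, z forward; pixel columns grow to the right and rows downward; lengths in m; the calibration is good to about 2 mm. A picture is of the moment at which its call begins. camera_model takes no time and is no camera call.
- r.hand_in(): hands the job in; it is judged then, once.
The state is a dict: "clock": time; "joints": joint angles; "qvel": joint speeds; "tau": joint torques, N m; "tcp_pos": TCP position; "orientation": TCP orientation; "contact_force": force on the tool from outside, world axes, zero at the start; "moment": the same for the moment, N m; "grip_width": finger opening in m; "gripper_force": force on a finger pad.
Only numpy, scipy, OpenCV 4.12 (cv2) and the standard library are available. Lean on these libraries where they do the work, as an engineer would, in place of code of your own. Each camera call takes 0.05 s, during which the arm holds its last target. There are 200 camera calls.

TASK

Lift the copper pot by its wooden handle off the blue and silver gear case and set it down upright, without dropping it, near the middle of the round cork mat, and let go of it. Then pick up the aluminium cover by its red handle and hold it level, hovering about 15 mm clear above the case, not touching it, with its four holes lined up over the four threaded holes (either way round), so that I can slip the gasket in underneath. Finish while still holding the cover there; leave the other things on the bench where they are.

Things in the scene. Friction and masses are not known exactly. Their poses are not given: they have to be found in the camera images.
- case_top (a point): middle of the top face (60 mm above the bench) of the gear case: a block 140 (its x) x 116 (its y) x 60 mm high, lower half painted blue, upper half bare silvery metal, fixed to the bench, its position and yaw differing from run to run; in its top a square gear well 46 mm wide and 26 mm deep with brass gears, and four threaded holes, 8 mm across, near the corners. z up. At the start the pot stands on this face over the well
- cover_middle (a point): middle of the loose aluminium cover (at mid-thickness): plate 140 (its x) x 116 (its y) x 6 mm, about 0.3 kg, lying flat on the bench at the start, with four 12 mm through holes near the corners in the same pattern as the case's; upright in its centre is a red bar handle. z up. The pattern also fits turned by half a turn
- cover_grip (a point): point to grip on the cover's red bar handle, in its middle, 30 mm above the plate's underside. The bar is 70 mm long along the cover's x, 14 mm wide along its y, and reaches from 6 to 42 mm above the plate's underside: close the fingers along the cover's y
- pot_middle (a point): middle of the loose copper-coloured pot with closed lid, 32 mm above its underside; body 80 mm across and 64 mm high, 113 mm high with its handle; about 0.4 kg; z up. It must stay upright
- pot_grip (a point): middle of the pot's rigid carrying handle: a level wooden bar, 56 mm long along the pot's y, 14 mm wide along its x, 18 mm high, 104 mm above the pot's underside (72 mm above pot_middle), carried by two steel wires. Close the fingers along the pot's x
- mat_top (a point): middle of the top face of the round cork mat, 140 mm across, its top 6 mm above the bench, fixed; to the left or the right of the case (the cover lies on the other side)
- case_hole0 (a point): mouth of a threaded hole in the case's top, at x +52, y +40 mm from the middle of that face
- cover_hole0 (a point): centre of a through hole on the cover's underside (3 mm below cover_middle), at x +52, y +40 mm from the middle
- case_hole1 (a point): mouth of a threaded hole in the case's top, at x -52, y +40 mm from the middle of that face
- cover_hole1 (a point): centre of a through hole on the cover's underside (3 mm below cover_middle), at x -52, y +40 mm from the middle
- case_hole2 (a point): mouth of a threaded hole in the case's top, at x -52, y -40 mm from the middle of that face
- cover_hole2 (a point): centre of a through hole on the cover's underside (3 mm below cover_middle), at x -52, y -40 mm from the middle
- case_hole3 (a point): mouth of a threaded hole in the case's top, at x +52, y -40 mm from the middle of that face
- cover_hole3 (a point): centre of a through hole on the cover's underside (3 mm below cover_middle), at x +52, y -40 mm from the middle
- dish: bystander, to be left alone: white rectangular ceramic dish 70 x 100 x 18 holding four screws, near the robot (sizes in mm); origin at its underside
- bead_bowl: bystander, to be left alone: blue ceramic bowl of beads, 100 across the rim, 28 high (sizes in mm); origin at its underside
- pen_cup: bystander, to be left alone: white ceramic cup of pens, 86 across, about 165 high with the pens (sizes in mm); origin at its underside
- pliers: bystander, to be left alone: orange-handled pliers lying flat, about 155 long, 16 high (sizes in mm)
- hammer: bystander, to be left alone: hammer lying on the bench, about 240 long (sizes in mm)
Not all that is in view belongs to the job. Of the things shaped like the part that bears pot_middle, the copper one is meant.

How it is judged:
By the outcome, as a careful person would: the job done as asked, in the order asked, and still so for the second after the job is handed in, while the arm keeps its last pose, push and grip.
It also fails if it takes over 64 s, if anything falls off the work surface, if the arm or the gripper's body presses on something with over 40 N, if the wrist force passes 120 N, or if a joint passes its speed limit or range.

## Working session

There is one attempt and no reset: what is moved stays moved. The work goes in short steps, Python scripts to look and compute and a shell command to move; the robot and the scene stay as the last step left them, time stands still between calls to the robot, and variables do not carry over. Pictures are saved under pics/ and viewed, at most 10 in all, crops included, and the job is handed in when it is done.

```bash
mkdir -p pics; python3 - <<'E'
from bench import monitor, optics, r
import cv2,numpy as np
for n in("scene","top"):
    p,d=optics.grab_frame(n); np.savez(f"pics/{n}0.npz",p=p,d=d)
    cv2.imwrite(f"pics/{n}0.png",cv2.cvtColor(p,cv2.COLOR_RGB2BGR)); print(n,optics.camera_model(n),(d>0).mean())
print(monitor.get_obs())
E
```

```text
scene {'vertical_fov': 57.65465027730371, 'cx': 262.20928657251085, 'cy': 196.14786368220894, 'D': array([-0.00466553,  0.        ,  0.        ,  0.        ,  0.        ]), 'R': array([[-0.02897896,  0.99949277, -0.01320674],
       [ 0.74653461,  0.0128549 , -0.66522239],
       [-0.6647152 , -0.02913675, -0.74652847]]), 't': array([ 0.01604815, -0.32271733,  1.61882116])} 0.9958394368489584
top {'vertical_fov': 52.68803233050401, 'cx': 259.23668737752115, 'cy': 188.5767680791402, 'D': array([-0.04643,  0.     ,  0.     ,  0.     ,  0.     ]), 'R': array([[-1.08772657e-01, -9.94066630e-01, -2.09187338e-04],
       [-9.67171544e-01,  1.05878360e-01, -2.31017268e-01],
       [ 2.29668706e-01, -2.49260421e-02, -9.72949628e-01]]), 't': array([0.05023095, 0.55247529, 1.29219047])} 0.9961395263671875
{'clock': 0.1, 'joints': array([-1.44208995,  0.47773366,  0.02235673,  1.55631005, -0.01151083,
        1.10926099, -0.08308135]), 'qvel': array([-0.0007056 , -0.00271485, -0.00152887, -0.0018806 ,  0.0002764 ,
       -0.00036457,  0.00016724]), 'tau': array([ 4.48106584e-03, -5.97753847e+01,  1.61356084e+00, -2.81951934e+01,
        1.27954641e-02,  5.01832488e-03,  8.04009233e-06]), 'tcp_pos': array([0.15825039, 0.65567247, 0.23043027]), 'orientation': array([-3.71062994e-01, -3.11952454e+00,  2.48483415e-03]), 'contact_force': array([ 0.34153569, -0.06798276,  0.37761311]), 'moment': array([-0.02179392, -0.01608753,  0.05759921]), 'gripper_force': 0.0, 'grip_width': 0.08534725267118715}
```

View pics/scene0.png

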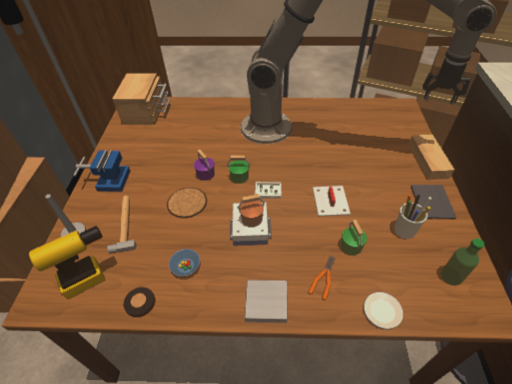

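View pics/top0.png

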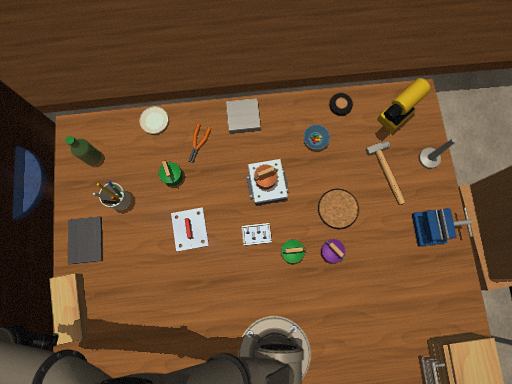

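The scene view has the copper pot on the case at (251,210), the mat at (187,202) and the red-handled cover at (331,200). In the top view they are at (266,177), (338,208) and (190,229).

Things that could be taken for the pot (top px): green (171,174), green (293,251), purple (333,252), copper on the case (266,177). I choose the copper one. For the cover, there is the grey slab (243,115), the dark slab (85,240) and the red-handled plate (190,229). I choose the red-handled plate.

```bash
cat > h.py <<'E'
from bench import monitor, optics, r
import cv2,numpy as np
def cam(n):
    c=optics.camera_model(n); f=192/np.tan(np.radians(c["vertical_fov"])/2)
    return np.array([[f,0,c["cx"]],[0,f,c["cy"]],[0,0,1]]),c["D"],c["R"],c["t"]
def rays(n,uv):
    K,D,R,t=cam(n); x=cv2.undistortPoints(np.float64(uv).reshape(-1,1,2),K,D)[:,0]
    return -R.T@t, np.c_[x,np.ones(len(x))]@R
def plane(n,uv,z):
    o,d=rays(n,uv); return o+d*((z-o[2])/d[:,2])[:,None]
def cloud(n,d):
    v,u=np.mgrid[:384,:512]; o,dr=rays(n,np.c_[u.ravel(),v.ravel()])
    return (o+dr*d.ravel()[:,None]).reshape(384,512,3)
def proj(n,X):
    K,D,R,t=cam(n); return cv2.projectPoints(np.float64(X).reshape(-1,1,3),cv2.Rodrigues(R)[0],t,K,D)[0][:,0]
def grab(n,tag):
    p,d=optics.grab_frame(n); np.savez(f"pics/{tag}.npz",p=p,d=d); return p,d
E
python3 - <<'E'
from h import *
ims=[]
for n,(x0,y0,x1,y1) in(("top",(160,130,370,265)),("scene",(160,140,370,275))):
    q=np.load(f"pics/{n}0.npz"); p,d=q["p"],q["d"]; C=cloud(n,d)
    hsv=cv2.cvtColor(p,cv2.COLOR_RGB2HSV); H,S,V=[hsv[...,i].astype(int) for i in range(3)]; z=C[...,2]
    def st(nm,m): 
        P=C[m]; print(n,nm,m.sum(),P.mean(0).round(4) if len(P) else '',P.min(0).round(3),P.max(0).round(3))
    reg=np.zeros_like(z,bool); reg[y0:y1,x0:x1]=1
    bx={"top":[(165,200,215,258),(242,155,295,210),(315,185,362,232)],"scene":[(308,180,355,220),(225,190,276,246),(163,184,210,220)]}[n]
    for nm,b in zip(("cover","case","mat"),bx):
        m=np.zeros_like(reg); m[b[1]:b[3],b[0]:b[2]]=1
        if nm=="cover": mm=m&(S<60)&(V>120); st("plate",mm); st("red",m&(S>130)&((H<6)|(H>174))&(V>80)&(z>.015))
        elif nm=="case": st("casetop",m&(S<60)&(V>110)&(abs(z-.06)<.012)); st("handle",m&(z>.152)); st("potbody",m&(z>.075))
        else: st("mat",m&(abs(z-.006)<.008))
    ims.append(cv2.resize(cv2.cvtColor(p[y0:y1,x0:x1],cv2.COLOR_RGB2BGR),(466,300),interpolation=cv2.INTER_CUBIC))
cv2.imwrite("pics/c1.png",np.vstack(ims))
E
```

```text
top plate 1146 [0.4472 0.2519 0.0116] [ 0.243  0.024 -0.006] [0.525 0.317 1.385]
top red 74 [0.448  0.2525 0.0419] [0.415 0.245 0.036] [0.483 0.26  0.048]
top casetop 759 [ 0.5744 -0.0455  0.0596] [ 0.511 -0.104  0.049] [0.657 0.02  0.072]
top handle 107 [ 0.5432 -0.0282  0.3176] [ 0.243 -0.07   0.154] [0.598 0.024 1.385]
top potbody 473 [ 0.5712 -0.0329  0.1636] [ 0.243 -0.078  0.075] [0.627 0.024 1.385]
top mat 1920 [ 0.466  -0.2883  0.0039] [ 0.374 -0.387 -0.002] [ 0.559 -0.193  0.014]
scene plate 740 [0.4634 0.2507 0.0118] [ 0.377  0.035 -0.005] [1.317 0.315 0.994]
scene red 55 [0.4531 0.2519 0.0397] [0.418 0.246 0.028] [0.486 0.26  0.045]
scene casetop 600 [ 0.6142 -0.0437  0.0593] [ 0.519 -0.101  0.051] [0.661 0.019 0.067]
scene handle 133 [ 0.6634 -0.0261  0.248 ] [ 0.577 -0.064  0.153] [1.317 0.035 0.994]
scene potbody 623 [ 0.6159 -0.0302  0.1432] [ 0.558 -0.075  0.075] [1.317 0.035 0.994]
scene mat 1486 [ 0.4671 -0.2891  0.0032] [ 0.371 -0.399 -0.002] [ 0.551 -0.193  0.011]
```

View pics/c1.png

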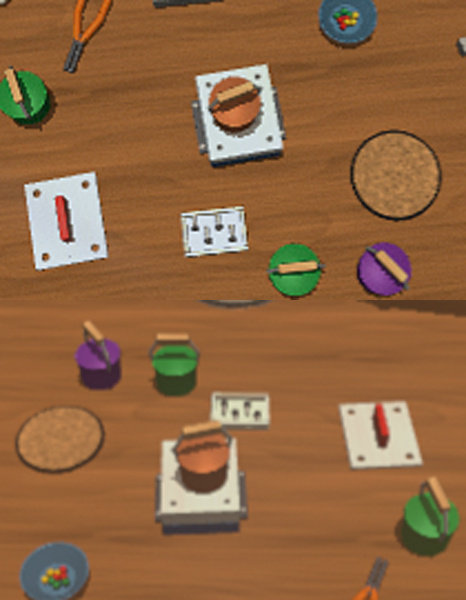

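The crop confirms the choice: the copper pot with its wooden bar stands on the case, the plate carries the red bar, and the cork mat is on −y. Next come the refined poses.

```bash
python3 - <<'E'
from h import *
def rect(P):
    (c),(w,h),a=cv2.minAreaRect(np.float32(P[:,:2])); 
    if w<h:w,h,a=h,w,a+90
    return np.round(c,4),round(w,4),round(h,4),round((a+90)%180-90,2)  # long-axis angle
def pca(P):
    c=P.mean(0);w,v=np.linalg.eigh(np.cov((P-c)[:,:2].T));a=np.degrees(np.arctan2(v[1,1],v[0,1]));return c.round(4),round((a+90)%180-90,2)
def big(m):
    n,l,s,_=cv2.connectedComponentsWithStats(m.astype(np.uint8)); i=1+s[1:,4].argmax(); return l==i
B={"top":dict(cover=(165,200,215,258),case=(242,155,295,210),mat=(310,180,366,236)),"scene":dict(cover=(308,180,355,220),case=(225,185,276,246),mat=(160,182,212,222))}
for n in B:
    q=np.load(f"pics/{n}0.npz"); p,d=q["p"],q["d"]; C=cloud(n,d);z=C[...,2]
    hsv=cv2.cvtColor(p,cv2.COLOR_RGB2HSV); H,S,V=[hsv[...,i].astype(int) for i in range(3)]
    def bx(k): m=np.zeros(z.shape,bool);b=B[n][k];m[b[1]:b[3],b[0]:b[2]]=1;return m
    def uv(m): v,u=np.nonzero(m);return np.c_[u,v]
    m=big(bx("cover")&(S<70)&(V>110)); P=plane(n,uv(m),.006); print(n,"plate",rect(P))
    m=big(bx("cover")&(S>130)&((H<6)|(H>174))&(V>60)); P=plane(n,uv(m),.042 ); print(n,"red",rect(P),pca(C[m&(z<.06)]))
    cc=bx("case")
    m=big(cc&(z>.155)&(z<.19)); Pc=C[m];print(n,"bar",m.sum(),np.median(Pc,0).round(4),pca(Pc),rect(plane(n,uv(m),.173)))
    m=big(cc&(S<70)&(V>110)&(z>.045)&(z<.075)); P=plane(n,uv(m),.06); print(n,"case",rect(P))
    m=big(cc&(z>.085)&(z<.14)&(S>90));P=plane(n,uv(m),.124); c,r_=cv2.minEnclosingCircle(np.float32(P[:,:2]));print(n,"lid",np.round(c,4),round(r_,4))
    print(n,"matHSV mean",hsv[bx("mat")].mean(0))
    m=big(bx("mat")&(V<60)); ct=plane(n,uv(m),.003); c,r_=cv2.minEnclosingCircle(np.float32(ct[:,:2])); print(n,"mat",m.sum(),np.round(c,4),round(r_,4))
o=monitor.get_obs();print(cv2.Rodrigues(o["orientation"])[0].round(4))
E
```

```text
top plate (array([0.4489, 0.2533]), 0.1419, 0.1177, 4.21)
top red (array([0.4469, 0.2523]), 0.0719, 0.0131, 4.7) (array([0.4473, 0.2523, 0.0415]), np.float64(4.66))
top bar 92 [ 0.5846 -0.0354  0.1715] (array([ 0.5847, -0.0354,  0.1704]), np.float64(-74.3)) (array([ 0.5838, -0.0347]), 0.0644, 0.0168, -73.68)
top case (array([ 0.5838, -0.0425]), 0.1406, 0.1162, 3.64)
top lid [ 0.578 -0.036] 0.0389
top matHSV mean [ 14.95663265 156.8494898  145.50031888]
top mat 47 [ 0.4319 -0.2807] 0.0635
scene plate (array([0.4522, 0.2529]), 0.1407, 0.1169, 4.52)
scene red (array([0.4544, 0.2511]), 0.0693, 0.0137, 4.52) (array([0.4531, 0.2519, 0.0397]), np.float64(4.84))
scene bar 115 [ 0.5935 -0.0348  0.1698] (array([ 0.5929, -0.0335,  0.1678]), np.float64(-74.96)) (array([ 0.5975, -0.0343]), 0.063, 0.0252, -73.88)
scene case (array([ 0.5899, -0.0402]), 0.1387, 0.1155, 4.03)
scene lid [ 0.608  -0.0297] 0.0485
scene matHSV mean [ 13.39855769 156.24182692 157.69230769]Traceback (most recent call last):
  File "<stdin>", line 23, in <module>
  File "<stdin>", line 9, in big
ValueError: attempt to get argmax of an empty sequence
```

```bash
cat >> h.py <<'E'
def go(pos,yaw,frm=None):
    """target TCP pos, tool-y axis at world yaw (deg, mod 180), pointing down -> shift in present tool axes (cm), turn rotvec (rad)"""
    from scipy.spatial.transform import Rotation as Ro
    o=monitor.get_obs(); A=Ro.from_rotvec(o["orientation"]); R=A.as_matrix()
    print("clock %.2f"%o["clock"],"tcp",o["tcp_pos"].round(4),"yaw %.2f"%np.degrees(np.arctan2(R[1,1],R[0,1])),"tilt",R[:2,2].round(4),"F",o["contact_force"].round(1),"grip",round(o["grip_width"],4),round(o["gripper_force"],1),"q",o["joints"].round(2))
    print(" shift cm",(R.T@(np.array(pos)-o["tcp_pos"])*100).round(2))
    for k in (0,180):
        a=np.radians(yaw+k); y=np.array([np.cos(a),np.sin(a),0]); z=np.array([0,0,-1.]); T=np.c_[np.cross(y,z),y,z]
        B=Ro.from_matrix(T); print(" turn",(A.inv()*B).as_rotvec().round(3),"then shift in turned axes cm",(T.T@(np.array(pos)-o["tcp_pos"])*100).round(2))
E
python3 - <<'E'
from h import *
print(plane("top",[[338.3,208.5]],.006),plane("scene",[[187,202.5]],.006))
go((.588,-.035,.245),15.5)
E
```

```text
[[ 0.46373235 -0.2879946   0.006     ]] [[ 0.47442093 -0.28426138  0.006     ]]
clock 0.10 tcp [0.1583 0.6557 0.2304] yaw 76.43 tilt [-0.0003 -0.0016] F [ 0.3 -0.1  0.4] grip 0.0853 0.0 q [-1.44  0.48  0.02  1.56 -0.01  1.11 -0.08]
 shift cm [-57.98 -57.06  -1.36]
 turn [-1.000e-03  1.000e-03  1.063e+00] then shift in turned axes cm [-78.04  22.95  -1.46]
 turn [-1.000e-03 -2.000e-03 -2.078e+00] then shift in turned axes cm [ 78.04 -22.95  -1.46]
```

```bash

python3 -m crank '[[[0,0,-0.5],[0,0,0.135]],[[0,0,-0.5],[0,0,0.135]],[[0,0,-0.4],[0,0,0.135]],[[0,0,0],[0,0,0.135]],[[0,0,0],[0,0,0.135]]]' 8.5 40 >/dev/null
python3 -m crank '[[[-4,1.2,0],[0,0,0.135]],[[-4,1.2,0],[0,0,0.135]],[[-4,1.2,0],[0,0,0.12]],[[-4,1.2,0],[0,0,0]],[[-4,1.2,0],[0,0,0]]]' >/dev/null
python3 -c "from h import *
go((.588,-.035,.245),15.5)"
```

```text
clock 1.10 tcp [0.2941 0.4983 0.2448] yaw 15.40 tilt [-0.0002 -0.0009] F [0.8 0.3 0.4] grip 0.0845 0.0 q [-1.39  0.31  0.3   1.79 -0.11  1.05 -0.78]
 shift cm [-5.922e+01  1.417e+01  2.000e-02]
 turn [-0.     0.001 -0.002] then shift in turned axes cm [-5.924e+01  1.407e+01 -2.000e-02]
 turn [1.00e-03 1.00e-03 3.14e+00] then shift in turned axes cm [ 5.924e+01 -1.407e+01 -2.000e-02]
```

```bash

for i in 1 2; do python3 -m crank '[[[-3.9,0.95,0],[0,0,0]],[[-3.9,0.95,0],[0,0,0]],[[-3.9,0.95,0],[0,0,0]],[[-3.9,0.95,0],[0,0,0]],[[-3.9,0.95,0],[0,0,0]]]' >/dev/null; done
python3 -c "from h import *
go((.588,-.035,.245),15.5)"
```

```text
clock 2.10 tcp [0.4889 0.1478 0.2452] yaw 15.42 tilt [-0.0004  0.0001] F [0.5 0.9 0. ] grip 0.085 0.0 q [-0.87  0.2   0.53  1.95 -0.12  1.02 -0.02]
 shift cm [-2.025e+01  4.690e+00  1.000e-02]
 turn [-0.    -0.    -0.001] then shift in turned axes cm [-2.026e+01  4.670e+00  2.000e-02]
 turn [-0.    0.    3.14] then shift in turned axes cm [ 2.026e+01 -4.670e+00  2.000e-02]
```

```bash

python3 -m crank '[[[-3.8,0.9,0],[0,0,0]],[[-3.8,0.9,0],[0,0,0]],[[-3.8,0.9,0],[0,0,0]],[[-3.8,0.9,0],[0,0,0]],[[-2.0,0.5,0],[0,0,0]]]' >/dev/null
python3 -m crank '[[[0,0,0],[0,0,0]],[[0,0,0],[0,0,0]],[[0,0,0],[0,0,0]]]'
python3 - <<'E'
from h import *
go((.588,-.035,.245),15.5)
for n,(x0,y0) in(("top",(215,130)),("scene",(200,150))):
    p,d=grab(n,n+"1"); c=p[y0:y0+90,x0:x0+90]
    cv2.imwrite(f"pics/{n}1c.png",cv2.cvtColor(c,cv2.COLOR_RGB2BGR))
a=np.hstack([cv2.resize(cv2.imread(f"pics/{n}1c.png"),(400,400),interpolation=cv2.INTER_CUBIC) for n in("top","scene")]); cv2.imwrite("pics/c2.png",a)
print(proj("top",[.588,-.035,.245]),proj("scene",[.588,-.035,.245]))
E
```

```text
clock: 2.9
tcp_pos: [0.5733, -0.0041, 0.2449]
orientation: [-1.9, -2.5, 0.0]
contact_force: [0.4, -0.8, -0.3]
grip_width: 0.0849
gripper_force: 0.0
clock 2.90 tcp [ 0.5733 -0.0041  0.2449] yaw 15.52 tilt [-0.001   0.0007] F [ 0.4 -0.8 -0.3] grip 0.0849 0.0 q [-0.57  0.33  0.6   1.82 -0.21  1.06  0.38]
 shift cm [-3.37  0.59 -0.01]
 turn [-0.001 -0.001  0.   ] then shift in turned axes cm [-3.37  0.59 -0.01]
 turn [ 1.000e-03 -1.000e-03 -3.141e+00] then shift in turned axes cm [ 3.37 -0.59 -0.01]
[[266.0835978 163.6420783]] [[249.13384988 180.41294203]]
```

View pics/c2.png

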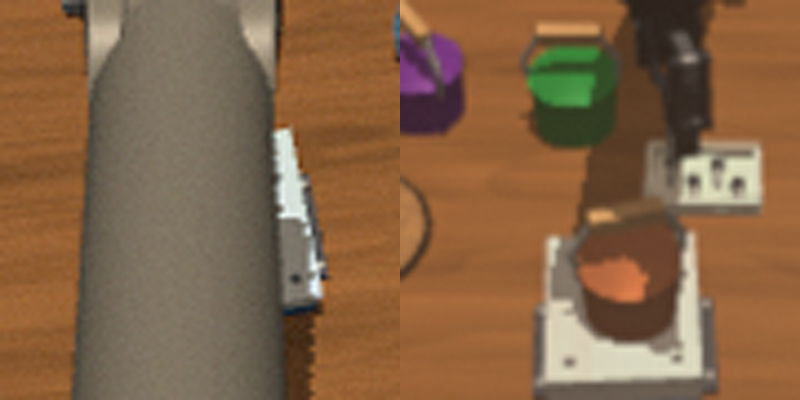

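The picture shows the open fingers still about 3 cm short of the bar and the pot undisturbed, with its bar at about (251,198) in the scene view. I'll centre, then descend.

```bash

python3 -m crank '[[[-1.7,0.25,0],[0,0,0]],[[-1.7,0.25,0],[0,0,0]],[[0,0,0],[0,0,0]],[[0,0,0],[0,0,0]]]'
python3 -m crank '[[[0,0,2.5],[0,0,0]],[[0,0,2.5],[0,0,0]],[[0,0,2.5],[0,0,0]],[[0,0,1.5],[0,0,0]],[[0,0,1.0],[0,0,0]]]' >/dev/null
python3 -m crank '[[[0,0,0],[0,0,0]],[[0,0,0],[0,0,0]],[[0,0,0],[0,0,0]]]'
python3 -c "from h import *
go((.587,-.035,.145),15.5)"
```

```text
clock: 3.4
tcp_pos: [0.5874, -0.0361, 0.2452]
orientation: [-1.903, -2.499, -0.0]
contact_force: [0.4, 1.4, -0.3]
grip_width: 0.0849
gripper_force: 0.0
clock: 4.2
tcp_pos: [0.5885, -0.0371, 0.1464]
orientation: [1.903, 2.498, 0.002]
contact_force: [0.3, 0.4, 0.7]
grip_width: 0.0853
gripper_force: 0.0
clock 4.20 tcp [ 0.5885 -0.0371  0.1464] yaw 15.41 tilt [0.002  0.0002] F [0.3 0.4 0.7] grip 0.0853 0.0 q [-0.46  0.48  0.55  1.87 -0.32  0.88  0.52]
 shift cm [ 0.24 -0.09  0.14]
 turn [ 0.002  0.    -0.002] then shift in turned axes cm [ 0.24 -0.09  0.14]
 turn [ 0.00e+00 -3.00e-03  3.14e+00] then shift in turned axes cm [-0.24  0.09  0.14]
```

```bash

python3 -m crank '[[[0.2,-0.1,0.1],[0,0,0]],[[0,0,0],[0,0,0]]]' >/dev/null
python3 -m crank '[[[0,0,0],[0,0,0]],[[0,0,0],[0,0,0]],[[0,0,0],[0,0,0]],[[0,0,0],[0,0,0]],[[0,0,0],[0,0,0]]]' 3 40
python3 -m crank '[[[0,0,0],[0,0,0]],[[0,0,0],[0,0,0]],[[0,0,0],[0,0,0]],[[0,0,0],[0,0,0]],[[0,0,0],[0,0,0]]]' 1 50
python3 -m crank '[[[0,0,0],[0,0,0]],[[0,0,0],[0,0,0]],[[0,0,0],[0,0,0]],[[0,0,0],[0,0,0]],[[0,0,0],[0,0,0]]]' 0 60
```

```text
clock: 4.9
tcp_pos: [0.5862, -0.0354, 0.1443]
orientation: [-1.904, -2.499, 0.0]
contact_force: [-0.1, -0.1, 0.3]
grip_width: 0.0299
gripper_force: 0.0
clock: 5.4
tcp_pos: [0.5863, -0.0353, 0.1442]
orientation: [1.903, 2.499, 0.0]
contact_force: [1.3, 0.6, -1.6]
grip_width: 0.0131
gripper_force: 50.8
clock: 5.9
tcp_pos: [0.5862, -0.0354, 0.1443]
orientation: [-1.903, -2.499, 0.0]
contact_force: [0.9, -0.5, -2.1]
grip_width: 0.0133
gripper_force: 59.7
```

```bash

python3 -m crank '[[[0,0,-1],[0,0,0]],[[0,0,-2],[0,0,0]],[[0,0,-3],[0,0,0]],[[0,0,-3],[0,0,0]],[[0,0,-1],[0,0,0]]]' >/dev/null
python3 -m crank '[[[0,0,0],[0,0,0]],[[0,0,0],[0,0,0]],[[0,0,0],[0,0,0]]]'
python3 - <<'E'
from h import *
go((.469,-.286,.245),15.5)
p,d=grab("scene","scene2"); P,D=grab("top","top2")
a=np.hstack([cv2.resize(p[140:260,150:300],(400,320)),cv2.resize(P[130:250,220:370],(400,320))]); cv2.imwrite("pics/c3.png",a[...,::-1])
m=np.zeros((384,512),np.uint8)
for n,I,(x0,y0,x1,y1) in(("top",P,(310,180,366,236)),("scene",p,(160,182,212,222))):
    g=I[y0:y1,x0:x1].astype(int); dark=g.sum(2)<150; v,u=np.nonzero(dark)
    if len(v)>20:
        e=plane(n,np.c_[u+x0,v+y0],.004)[:,:2]; c=np.linalg.lstsq(np.c_[2*e,np.ones(len(e))],(e**2).sum(1),rcond=None)[0]; print(n,len(v),c[:2].round(4),np.sqrt(c[2]+c[0]**2+c[1]**2).round(4))
E
```

```text
clock: 6.7
tcp_pos: [0.585, -0.0351, 0.2425]
orientation: [-1.902, -2.497, 0.003]
contact_force: [0.3, 0.4, -4.5]
grip_width: 0.0128
gripper_force: 59.5
clock 6.70 tcp [ 0.585  -0.0351  0.2425] yaw 15.42 tilt [-0.0032 -0.0002] F [ 0.3  0.4 -4.5] grip 0.0128 59.5 q [-0.52  0.36  0.61  1.79 -0.23  1.06  0.45]
 shift cm [-21.1  -17.86  -0.2 ]
 turn [-0.003 -0.001 -0.001] then shift in turned axes cm [-21.07 -17.89  -0.25]
 turn [-1.00e-03  5.00e-03  3.14e+00] then shift in turned axes cm [21.07 17.89 -0.25]
top 101 [ 0.4654 -0.2873] 0.0724
```

View pics/c3.png

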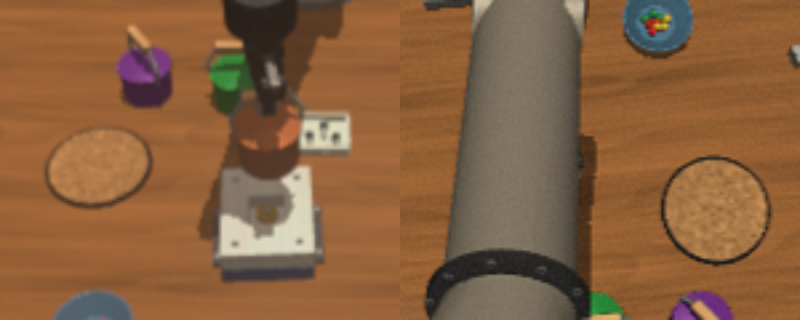

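The pot hangs upright from the gripper and clear of the case, with the well and holes now visible. The mat is free at crop (99,167), so I'll carry the pot over.

```bash

python3 -m crank '[[[-1.2,-1,0],[0,0,0]],[[-2.1,-1.8,0],[0,0,0]],[[-2.5,-2.1,0],[0,0,0]],[[-2.5,-2.1,0],[0,0,0]],[[-2.5,-2.1,0],[0,0,0]]]' >/dev/null
python3 -m crank '[[[-2.5,-2.1,0],[0,0,0]],[[-2.5,-2.1,0],[0,0,0]],[[-2.5,-2.1,0],[0,0,0]],[[-1.7,-1.5,0],[0,0,0]],[[-1.1,-1,0],[0,0,0]]]' >/dev/null
python3 -m crank '[[[0,0,0],[0,0,0]],[[0,0,0],[0,0,0]],[[0,0,0],[0,0,0]],[[0,0,0],[0,0,0]]]' >/dev/null
python3 - <<'E'
from h import *
go((.4675,-.286,.0935),15.5)
E
```

```text
clock 8.20 tcp [ 0.4702 -0.2854  0.2441] yaw 15.51 tilt [-0.0002  0.0004] F [-0.7 -0.3 -3.7] grip 0.0131 59.4 q [-0.14  0.3   0.7   1.88 -0.23  1.04  0.93]
 shift cm [ 1.000e-02 -2.800e-01  1.506e+01]
 turn [-0. -0.  0.] then shift in turned axes cm [ 1.000e-02 -2.800e-01  1.506e+01]
 turn [ 1.000e-03 -0.000e+00 -3.141e+00] then shift in turned axes cm [-1.000e-02  2.800e-01  1.506e+01]
```

```bash

python3 -m crank '[[[0,-0.3,2],[0,0,0]],[[0,0,3],[0,0,0]],[[0,0,3],[0,0,0]],[[0,0,2.5],[0,0,0]],[[0,0,2],[0,0,0]]]' >/dev/null
python3 -m crank '[[[0,0,1.2],[0,0,0]],[[0,0,0.8],[0,0,0]],[[0,0,0],[0,0,0]],[[0,0,0],[0,0,0]],[[0,0,0],[0,0,0]]]'
python3 - <<'E'
from h import *
go((.4675,-.286,.0903),15.5)
E
```

```text
clock: 9.2
tcp_pos: [0.4675, -0.2875, 0.1002]
orientation: [1.902, 2.498, 0.001]
contact_force: [0.2, 0.7, -3.4]
grip_width: 0.0128
gripper_force: 59.4
clock 9.20 tcp [ 0.4675 -0.2875  0.1002] yaw 15.42 tilt [ 0.0017 -0.0006] F [ 0.2  0.7 -3.4] grip 0.0128 59.4 q [-0.02  0.5   0.59  2.   -0.4   0.75  1.08]
 shift cm [0.15 0.03 0.99]
 turn [ 0.002  0.001 -0.001] then shift in turned axes cm [0.15 0.04 0.99]
 turn [ 2.00e-03 -2.00e-03  3.14e+00] then shift in turned axes cm [-0.15 -0.04  0.99]
```

```bash

python3 -m crank '[[[0,0,0.4],[0,0,0]],[[0,0,0.3],[0,0,0]],[[0,0,0.15],[0,0,0]],[[0,0,0],[0,0,0]],[[0,0,0],[0,0,0]]]'
python3 -m crank '[[[0,0,0.1],[0,0,0]],[[0,0,0.0],[0,0,0]],[[0,0,0],[0,0,0]]]'
python3 -m crank '[[[0,0,0.1],[0,0,0]],[[0,0,0.0],[0,0,0]],[[0,0,0],[0,0,0]]]'
```

```text
clock: 9.7
tcp_pos: [0.4668, -0.2872, 0.0908]
orientation: [-1.904, -2.499, 0.0]
contact_force: [0.2, -1.2, -3.3]
grip_width: 0.0132
gripper_force: 59.4
clock: 10.0
tcp_pos: [0.4672, -0.2873, 0.0901]
orientation: [1.903, 2.499, 0.0]
contact_force: [-0.2, 0.4, 0.9]
grip_width: 0.0132
gripper_force: 60.0
clock: 10.3
tcp_pos: [0.4676, -0.2873, 0.09]
orientation: [1.903, 2.498, 0.002]
contact_force: [-1.5, 3.1, 11.6]
grip_width: 0.0136
gripper_force: 61.6
```

```bash

python3 -m crank '[[[0,0,-0.12],[0,0,0]],[[0,0,0],[0,0,0]]]'
python3 -m crank '[[[0,0,0],[0,0,0]],[[0,0,0],[0,0,0]],[[0,0,0],[0,0,0]],[[0,0,0],[0,0,0]],[[0,0,0],[0,0,0]]]' 2.2 40 
python3 -m crank '[[[0,0,0],[0,0,0]],[[0,0,0],[0,0,0]],[[0,0,0],[0,0,0]],[[0,0,0],[0,0,0]],[[0,0,0],[0,0,0]]]' 8 
python3 -m crank '[[[0,0,-1],[0,0,0]],[[0,0,-3],[0,0,0]],[[0,0,-4],[0,0,0]],[[0,0,-4],[0,0,0]],[[0,0,-3],[0,0,0]]]' >/dev/null
python3 -m crank '[[[0,0,0],[0,0,0]],[[0,0,0],[0,0,0]],[[0,0,0],[0,0,0]]]' 
python3 - <<'E'
from h import *
go((.45,.2525,.19),94.6)
E
```

```text
clock: 10.5
tcp_pos: [0.467, -0.2873, 0.0902]
orientation: [1.903, 2.499, 0.0]
contact_force: [-0.6, 1.0, 1.0]
grip_width: 0.0134
gripper_force: 60.1
clock: 11.0
tcp_pos: [0.4668, -0.2871, 0.0899]
orientation: [-1.903, -2.499, 0.0]
contact_force: [-0.5, 1.1, -0.7]
grip_width: 0.022
gripper_force: 0.0
clock: 11.5
tcp_pos: [0.4668, -0.2871, 0.09]
orientation: [-1.903, -2.499, 0.0]
contact_force: [-0.1, 0.0, -0.3]
grip_width: 0.0798
gripper_force: 0.0
clock: 12.3
tcp_pos: [0.4662, -0.2866, 0.2391]
orientation: [-1.902, -2.498, 0.001]
contact_force: [-0.4, 0.2, -0.4]
grip_width: 0.0797
gripper_force: 0.0
clock 12.30 tcp [ 0.4662 -0.2866  0.2391] yaw 15.42 tilt [-0.0016  0.0008] F [-0.4  0.2 -0.4] grip 0.0797 0.0 q [-0.14  0.31  0.71  1.89 -0.23  1.03  0.94]
 shift cm [52.4  12.78  4.96]
 turn [-0.    -0.002 -1.382] then shift in turned axes cm [-2.71 53.87  4.91]
 turn [-0.002  0.     1.76 ] then shift in turned axes cm [  2.71 -53.87   4.91]
```

```bash

for i in 1 2; do python3 -m crank '[[[0,0,0],[0,0,-0.138]],[[0,0,0],[0,0,-0.138]],[[0,0,0],[0,0,-0.138]],[[0,0,0],[0,0,-0.138]],[[0,0,0],[0,0,-0.138]]]' 8.5 >/dev/null; done
for i in 1 2; do python3 -m crank '[[[-0.15,3.5,0],[0,0,0]],[[-0.15,3.5,0],[0,0,0]],[[-0.15,3.5,0],[0,0,0]],[[-0.15,3.5,0],[0,0,0]],[[-0.15,3.5,0],[0,0,0]]]' >/dev/null;done 
python3 -c "from h import *
go((.45,.2525,.19),94.6)"
```

```text
clock 14.30 tcp [0.4533 0.0641 0.2387] yaw 94.47 tilt [-0.0026 -0.0008] F [0.9 0.2 0.4] grip 0.0847 0.0 q [-0.44  0.1   0.18  2.05 -0.02  0.99  1.4 ]
 shift cm [-1.15 18.81  4.86]
 turn [-0.001 -0.003 -0.002] then shift in turned axes cm [-1.18 18.81  4.87]
 turn [-4.000e-03  1.000e-03  3.139e+00] then shift in turned axes cm [  1.18 -18.81   4.87]
```

```bash

python3 -m crank '[[[-0.2,3.5,0],[0,0,0]],[[-0.2,3.5,0],[0,0,0]],[[-0.2,3.5,0],[0,0,0]],[[-0.1,3,0],[0,0,0]],[[-0.1,1.5,0],[0,0,0]]]' >/dev/null
python3 -m crank '[[[0,0,0],[0,0,0]],[[0,0,0],[0,0,0]],[[0,0,0],[0,0,0]]]' >/dev/null
python3 - <<'E'
from h import *
go((.45,.2525,.19),94.6)
p,d=grab("scene","scene3"); P,D=grab("top","top3")
a=np.hstack([cv2.resize(p[140:260,150:300],(400,320)),cv2.resize(P[120:260,220:370],(400,373))[:320]]); cv2.imwrite("pics/c4.png",a[...,::-1])
T=.06
for n,I,(x0,y0,x1,y1) in(("top",P,(238,150,298,212)),("scene",p,(222,185,280,246))):
    hsv=cv2.cvtColor(I,cv2.COLOR_RGB2HSV); m=np.zeros(I.shape[:2],np.uint8)
    zz=cloud(n,D if n=="top" else d)[...,2]; m[y0:y1,x0:x1]=((hsv[...,1]<80)&(hsv[...,2]>100)&(abs(zz-.06)<.012))[y0:y1,x0:x1]
    m=cv2.morphologyEx(m,cv2.MORPH_OPEN,np.ones((2,2)))
    v,u=np.nonzero(m); e=plane(n,np.c_[u,v],T)[:,:2]; print(n,"case",cv2.minAreaRect(np.float32(e)))
    # dark spots refined centroid near predicted holes
    (c,s,an)=cv2.minAreaRect(np.float32(e)); an=an if s[0]>s[1] else an-90
    a=np.radians(an); R=np.array([[np.cos(a),-np.sin(a)],[np.sin(a),np.cos(a)]]); g=I.astype(float).mean(2); hs=[]
    for q in((.052,.04),(-.052,.04),(-.052,-.04),(.052,-.04)):
        u0,v0=proj(n,[*(np.array(c)+R@q),T])[0]; ui,vi=int(round(u0)),int(round(v0)); w=g[vi-3:vi+4,ui-3:ui+4]; wt=np.clip(np.median(w)-15-w,0,None)
        vv,uu=np.mgrid[vi-3:vi+4,ui-3:ui+4]; h=plane(n,[[(uu*wt).sum()/wt.sum(),(vv*wt).sum()/wt.sum()]],T)[0,:2]; hs.append(h)
    hs=np.array(hs); ex=hs[[0,3]].mean(0)-hs[[1,2]].mean(0)
    print(" holes",hs.round(4).tolist(),"mid",hs.mean(0).round(4),"len",np.hypot(*ex).round(4),"yaw",np.degrees(np.arctan2(ex[1],ex[0])).round(2))
E
```

```text
clock 15.10 tcp [0.4509 0.211  0.2397] yaw 94.32 tilt [-0.0006 -0.001 ] F [ 0.1  0.8 -0.3] grip 0.0849 0.0 q [-0.62  0.18  0.07  1.96 -0.01  1.    1.1 ]
 shift cm [-0.22  4.15  4.97]
 turn [-0.001 -0.001 -0.005] then shift in turned axes cm [-0.24  4.15  4.97]
 turn [-1.000e-03  2.000e-03  3.137e+00] then shift in turned axes cm [ 0.24 -4.15  4.97]
top case ((0.5797876715660095, -0.04560419172048569), (0.14044737815856934, 0.11613208055496216), 3.633434534072876)
 holes [[0.6336, 0.0014], [0.5285, -0.0062], [0.5352, -0.0851], [0.6388, -0.0781]] mid [ 0.5841 -0.042 ] len 0.1046 yaw 4.01
scene case ((0.5955264568328857, -0.03638368844985962), (0.1470593810081482, 0.1148451417684555), 4.281979084014893)
 holes [[0.6504, 0.0054], [0.5322, -0.0047], [0.538, -0.0847], [0.656, -0.0727]] mid [ 0.5941 -0.0392] len 0.1186 yaw 5.33
```

View pics/c4.png

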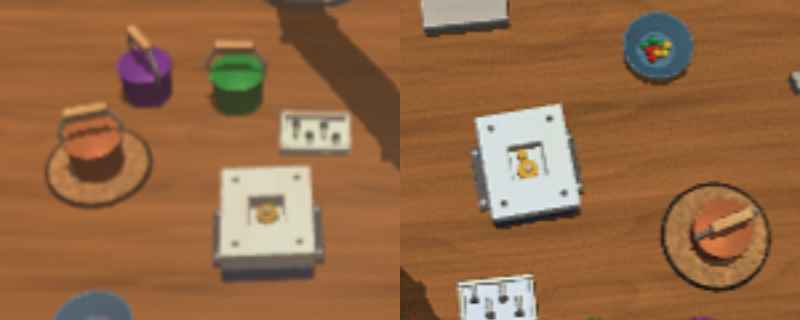

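The pot stands upright in the middle of the mat. The case's four holes and well are clear in both views. The two cameras disagree by about 5 mm in x, so I'll check each against the pot bar, which I released at a known place.

```bash
python3 - <<'E'
from h import *
ax=np.array([np.cos(np.radians(15.5)),np.sin(np.radians(15.5))]); truth=np.array([.4668,-.2871])
for n,(x0,y0,x1,y1) in(("top",(320,185,366,236)),("scene",(160,170,212,215))):
    q=np.load(f"pics/{n}3.npz"); I,d=q["p"],q["d"]; hsv=cv2.cvtColor(I,cv2.COLOR_RGB2HSV).astype(int); C=cloud(n,d)
    m=np.zeros(d.shape,bool); m[y0:y1,x0:x1]=1; m&=(C[...,2]>.095)&(C[...,2]<.135)
    if n=="scene": m&=hsv[...,2]>np.percentile(hsv[...,2][m],50)   # lit top face
    v,u=np.nonzero(m); e=plane(n,np.c_[u,v],.119)[:,:2]; r_=cv2.minAreaRect(np.float32(e)); print(n,m.sum(),r_,"err along pot x mm",((np.array(r_[0])-truth)@ax*1e3).round(1),((e.mean(0)-truth)@ax*1e3).round(1), "depthmed",np.median(C[m],0).round(4))
# scene holes refined
I=np.load("pics/scene3.npz")["p"].astype(float).mean(2); hs=[]
for u0,v0 in((262.5,230),(261-.5,206.5),(238,207.2),(238,231)):
    ui,vi=int(round(u0)),int(round(v0)); w=I[vi-2:vi+3,ui-2:ui+3]; wt=np.clip(np.median(w)-15-w,0,None); vv,uu=np.mgrid[vi-2:vi+3,ui-2:ui+3]
    hs.append(plane("scene",[[(uu*wt).sum()/wt.sum(),(vv*wt).sum()/wt.sum()]],.06)[0,:2])
hs=np.array(hs); ex=hs[[0,3]].mean(0)-hs[[1,2]].mean(0); print(hs.round(4).tolist(),hs.mean(0).round(4),np.hypot(*ex).round(4),np.degrees(np.arctan2(ex[1],ex[0])).round(2))
# cover holes in initial images
for n,b in(("top",(165,200,215,258)),("scene",(308,180,355,220))):
    I=np.load(f"pics/{n}0.npz")["p"]; g=I.astype(float).mean(2); c=np.array({"top":[.4489,.2533],"scene":[.4522,.2529]}[n]);a=np.radians(4.4);R=np.array([[np.cos(a),-np.sin(a)],[np.sin(a),np.cos(a)]]);hs=[]
    for s in((.052,.04),(-.052,.04),(-.052,-.04),(.052,-.04)):
        u0,v0=proj(n,[*(c+R@s),.006])[0]; ui,vi=int(round(u0)),int(round(v0)); w=g[vi-3:vi+4,ui-3:ui+4]; wt=np.clip(np.median(w)-20-w,0,None); vv,uu=np.mgrid[vi-3:vi+4,ui-3:ui+4]
        hs.append(plane(n,[[(uu*wt).sum()/wt.sum(),(vv*wt).sum()/wt.sum()]],.006)[0,:2])
    hs=np.array(hs); ex=hs[[0,3]].mean(0)-hs[[1,2]].mean(0); print("cover",n,hs.mean(0).round(4),np.hypot(*ex).round(4),np.degrees(np.arctan2(ex[1],ex[0])).round(2))
E
```

```text
top 82 ((0.462205171585083, -0.2788212299346924), (0.014830358326435089, 0.07163897156715393), 14.226744651794434) err along pot x mm -2.2 -2.2 depthmed [ 0.4632 -0.2803  0.1173]
scene 51 ((0.47759807109832764, -0.28184086084365845), (0.027857495471835136, 0.05458766594529152), 14.483248710632324) err along pot x mm 11.8 7.5 depthmed [ 0.471  -0.2863  0.1175]
[[0.636, 0.002], [0.5322, -0.0047], [0.538, -0.0847], [0.6412, -0.0776]] [ 0.5869 -0.0413] 0.1038 3.83
cover top [0.4492 0.2538] 0.1039 4.26
cover scene [0.4506 0.2535] 0.1043 4.52
```

```bash

python3 -m crank '[[[-0.1,2.2,1.5],[0,0,-0.002]],[[-0.1,2,2.5],[0,0,0]],[[0,0,2.5],[0,0,0]],[[0,0,2.5],[0,0,0]],[[0,0,2.5],[0,0,0]]]' 5.5 >/dev/null
python3 -m crank '[[[0,0,2.5],[0,0,0]],[[0,0,2],[0,0,0]],[[0,0,1.5],[0,0,0]],[[0,0,1],[0,0,0]],[[0,0,0],[0,0,0]]]' >/dev/null
python3 -m crank '[[[0,0,0],[0,0,0]],[[0,0,0],[0,0,0]]]' 
python3 -c "from h import *
go((.4505,.2535,.012),94.4)"
```

```text
clock: 16.4
tcp_pos: [0.4501, 0.2554, 0.0559]
orientation: [-0.125, 3.138, 0.001]
contact_force: [-0.1, -0.1, 1.1]
grip_width: 0.055
gripper_force: 0.0
clock 16.40 tcp [0.4501 0.2554 0.0559] yaw 94.58 tilt [0.0014 0.0009] F [-0.1 -0.1  1.1] grip 0.055 0.0 q [-0.66  0.47  0.03  2.07 -0.02  0.6   1.03]
 shift cm [-0.02 -0.2   4.39]
 turn [0.001 0.001 0.003] then shift in turned axes cm [-0.03 -0.19  4.39]
 turn [-2.000e-03  1.000e-03 -3.138e+00] then shift in turned axes cm [0.03 0.19 4.39]
```

```bash

python3 -m crank '[[[0,-0.2,1.5],[0,0,0.003]],[[0,0,1.5],[0,0,0]],[[0,0,0.8],[0,0,0]],[[0,0,0.5],[0,0,0]],[[0,0,0],[0,0,0]]]' >/dev/null
python3 -m crank '[[[0,0,0],[0,0,0]],[[0,0,0],[0,0,0]]]' 
python3 -m crank '[[[0,0,0],[0,0,0]],[[0,0,0],[0,0,0]],[[0,0,0],[0,0,0]],[[0,0,0],[0,0,0]],[[0,0,0],[0,0,0]]]' 0 60
python3 -m crank '[[[0,0,0],[0,0,0]],[[0,0,0],[0,0,0]],[[0,0,0],[0,0,0]]]' - 80
python3 -c "from h import *
go((.4505,.2535,.2),94.4)"
```

```text
clock: 17.1
tcp_pos: [0.4499, 0.2534, 0.0126]
orientation: [-0.121, 3.138, 0.001]
contact_force: [-0.7, -0.3, 0.1]
grip_width: 0.0546
gripper_force: 0.0
clock: 17.6
tcp_pos: [0.4497, 0.2532, 0.0123]
orientation: [-0.121, 3.139, 0.0]
contact_force: [-0.9, -0.0, 6.1]
grip_width: 0.0133
gripper_force: 59.3
clock: 17.9
tcp_pos: [0.4497, 0.2532, 0.0124]
orientation: [-0.121, 3.139, 0.0]
contact_force: [-1.3, -0.6, 5.6]
grip_width: 0.0127
gripper_force: 78.3
clock 17.90 tcp [0.4497 0.2532 0.0124] yaw 94.41 tilt [0.0004 0.0003] F [-1.3 -0.6  5.6] grip 0.0127 78.3 q [-0.65  0.54  0.02  2.09 -0.03  0.51  1.04]
 shift cm [ -0.08   0.02 -18.76]
 turn [0. 0. 0.] then shift in turned axes cm [ -0.08   0.02 -18.76]
 turn [-1.000e-03  0.000e+00 -3.141e+00] then shift in turned axes cm [  0.08  -0.02 -18.76]
```

```bash

python3 -m crank '[[[0,0,-1],[0,0,0]],[[0,0,-2],[0,0,0]],[[0,0,-3],[0,0,0]],[[0,0,-4],[0,0,0]],[[0,0,-3],[0,0,0]]]' >/dev/null
python3 -m crank '[[[0,0,-2],[0,0,0]],[[0,0,-1],[0,0,0]],[[0,0,0],[0,0,0]],[[0,0,0],[0,0,0]],[[0,0,0],[0,0,0]]]'
python3 -c "from h import *
go((.5855,-.0417,.16),93.95)"
```

```text
clock: 18.9
tcp_pos: [0.4486, 0.2526, 0.1706]
orientation: [0.121, -3.137, 0.002]
contact_force: [0.0, -1.0, -2.9]
grip_width: 0.0127
gripper_force: 78.0
clock 18.90 tcp [0.4486 0.2526 0.1706] yaw 94.43 tilt [-0.0023 -0.0017] F [ 0.  -1.  -2.9] grip 0.0127 78.0 q [-0.67  0.29  0.04  2.   -0.02  0.86  1.03]
 shift cm [-11.37 -30.39   1.07]
 turn [-0.001 -0.002  0.008] then shift in turned axes cm [-11.63 -30.3    1.06]
 turn [ 4.000e-03 -2.000e-03 -3.133e+00] then shift in turned axes cm [11.63 30.3   1.06]
```

```bash

python3 -m crank '[[[-0.5,-1.3,0],[0,0,0.008]],[[-0.8,-2.1,0],[0,0,0]],[[-1.1,-3,0],[0,0,0]],[[-1.2,-3.2,0],[0,0,0]],[[-1.2,-3.2,0],[0,0,0]]]' >/dev/null
python3 -m crank '[[[-1.2,-3.2,0],[0,0,0]],[[-1.2,-3.2,0],[0,0,0]],[[-1.2,-3.2,0],[0,0,0]],[[-1.2,-3.2,0],[0,0,0]],[[-1,-2.6,0],[0,0,0]]]' >/dev/null
python3 -m crank '[[[-0.6,-1.4,0],[0,0,0]],[[-0.3,-0.7,0],[0,0,0]],[[0,0,0],[0,0,0]],[[0,0,0],[0,0,0]],[[0,0,0],[0,0,0]]]'
python3 -c "from h import *
go((.5855,-.0417,.0874),93.95)"
```

```text
clock: 20.4
tcp_pos: [0.5849, -0.0393, 0.1718]
orientation: [0.112, -3.139, -0.001]
contact_force: [0.4, -0.0, -2.6]
grip_width: 0.0132
gripper_force: 78.2
clock 20.40 tcp [ 0.5849 -0.0393  0.1718] yaw 94.10 tilt [-0.0006  0.0008] F [ 0.4 -0.  -2.6] grip 0.0132 78.2 q [-0.18  0.4   0.18  1.84 -0.09  0.91  1.68]
 shift cm [-0.05 -0.25  8.44]
 turn [ 0.001 -0.001  0.003] then shift in turned axes cm [-0.05 -0.24  8.44]
 turn [ 1.000e-03  1.000e-03 -3.139e+00] then shift in turned axes cm [0.05 0.24 8.44]
```

Now down to about 10 mm above the hover height, then a check against both cameras.

```bash

python3 -m crank '[[[0,-0.25,1],[0,0,0.003]],[[0,0,2],[0,0,0]],[[0,0,2],[0,0,0]],[[0,0,1.5],[0,0,0]],[[0,0,0.9],[0,0,0]]]' >/dev/null
python3 -m crank '[[[0,0,0],[0,0,0]],[[0,0,0],[0,0,0]],[[0,0,0],[0,0,0]]]' >/dev/null
python3 - <<'E'
from h import *
go((.5855,-.0417,.0874),93.95)
p,d=grab("scene","scene4"); P,D=grab("top","top4")
a=np.hstack([cv2.resize(p[150:250,200:300],(400,400),interpolation=cv2.INTER_CUBIC),cv2.resize(P[130:230,217:317],(400,400),interpolation=cv2.INTER_CUBIC)]); cv2.imwrite("pics/c5.png",a[...,::-1])
C=cloud("scene",d); hsv=cv2.cvtColor(p,cv2.COLOR_RGB2HSV)
z=C[...,2]; m=np.zeros(z.shape,bool); m[180:240,215:285]=1; m&=(hsv[...,1]<80)&(hsv[...,2]>100)&(z>.075)&(z<.11)
print(m.sum(),np.median(C[m],0)); A=np.c_[C[m][:,:2]-[.585,-.04],np.ones(m.sum())]; print(np.linalg.lstsq(A,C[m][:,2],rcond=None)[0])
E
```

```text
clock 21.20 tcp [ 0.5862 -0.0436  0.0989] yaw 93.79 tilt [0.0017 0.0001] F [ 0.3 -0.2 -2.7] grip 0.0128 78.2 q [-0.16  0.49  0.16  1.89 -0.11  0.76  1.7 ]
 shift cm [0.06 0.2  1.15]
 turn [-0.     0.002 -0.003] then shift in turned axes cm [0.06 0.2  1.15]
 turn [3.000e-03 0.000e+00 3.139e+00] then shift in turned axes cm [-0.06 -0.2   1.15]
806 [ 0.61491899 -0.03515409  0.09180293]
[-0.00601337  0.00117931  0.09197697]
```

View pics/c5.png

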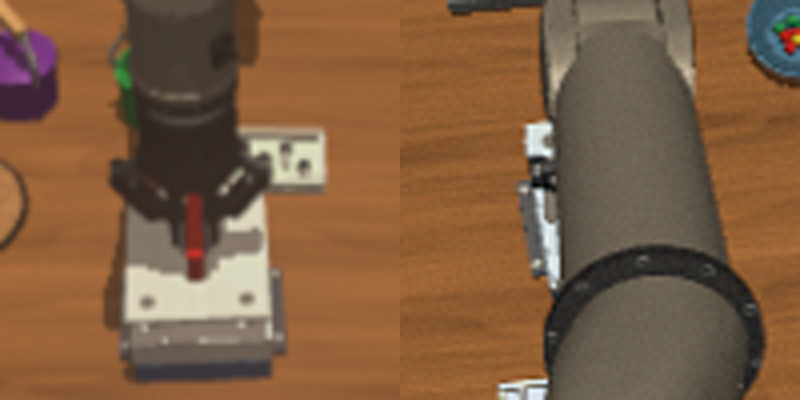

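The scene crop shows the cover held level above the case, with its front holes at px (236.5,225.3) and (261.6,224.6). The arm blocks the top view. I'll drop to the hover height and measure the holes in the same camera as the case.

```bash

python3 -m crank '[[[0.05,0.15,0.5],[0,0.001,-0.002]],[[0,0,0.4],[0,0,0]],[[0,0,0.15],[0,0,0]],[[0,0,0],[0,0,0]],[[0,0,0],[0,0,0]]]'
cat > m.py <<'E'
from h import *
import sys
go((.5853,-.042,.0877),93.9)
p,d=grab("scene","scene5"); g=p.astype(float).mean(2)
C=cloud("scene",d); hsv=cv2.cvtColor(p,cv2.COLOR_RGB2HSV)
z=C[...,2]; m=np.zeros(z.shape,bool); m[180:240,215:285]=1; m&=(hsv[...,1]<80)&(hsv[...,2]>100)&(z>.072)&(z<.11)
A=np.c_[C[m][:,:2]-[.585,-.04],np.ones(m.sum())]; q=np.linalg.lstsq(A,C[m][:,2],rcond=None)[0]; print("tilt,z top",q.round(4))
t=monitor.get_obs()["tcp_pos"]; zt=t[2]-.0124+.006; a=np.radians(3.9); R=np.array([[np.cos(a),-np.sin(a)],[np.sin(a),np.cos(a)]]); hs=[]
for s in((.052,.04),(.052,-.04)):
    u0,v0=proj("scene",[*(np.array([.5869,-.0413])+R@s),zt])[0]; ui,vi=int(round(u0)),int(round(v0)); w=g[vi-3:vi+4,ui-3:ui+4]; wt=np.clip(np.median(w)-20-w,0,None); vv,uu=np.mgrid[vi-3:vi+4,ui-3:ui+4]
    hs.append(plane("scene",[[(uu*wt).sum()/wt.sum(),(vv*wt).sum()/wt.sum()]],zt)[0,:2])
hs=np.array(hs); H=np.array([[.636,.002],[.6412,-.0776]]); dd=hs-H; e=hs[0]-hs[1]
print("cover holes - case holes mm",(dd*1e3).round(1).tolist(),(dd.mean(0)*1e3).round(1),"yaw",np.degrees(np.arctan2(-e[0],e[1])).round(2))
cv2.imwrite("pics/c6.png",cv2.resize(p[150:250,200:300],(500,500),interpolation=cv2.INTER_CUBIC)[...,::-1])
E
python3 m.py
```

```text
clock: 21.8
tcp_pos: [0.5849, -0.0422, 0.0874]
orientation: [0.107, -3.139, 0.0]
contact_force: [-0.6, 0.2, -2.5]
grip_width: 0.0127
gripper_force: 78.2
clock 21.80 tcp [ 0.5849 -0.0422  0.0874] yaw 93.90 tilt [-0.0011 -0.0001] F [-0.6  0.2 -2.5] grip 0.0127 78.2 q [-0.15  0.51  0.16  1.9  -0.11  0.74  1.7 ]
 shift cm [-0.04  0.02 -0.03]
 turn [-0.    -0.001  0.   ] then shift in turned axes cm [-0.04  0.02 -0.03]
 turn [ 2.000e-03 -0.000e+00 -3.142e+00] then shift in turned axes cm [ 0.04 -0.02 -0.03]
tilt,z top [-0.0046  0.0019  0.0802]
cover holes - case holes mm [[-1.5, -0.5], [-0.9, -0.4]] [-1.2 -0.5] yaw 4.13
```

```bash

python3 -m crank '[[[-0.06,0.03,-0.04],[0,0,0]],[[0,0,0],[0,0,0]],[[0,0,0],[0,0,0]],[[0,0,0],[0,0,0]],[[0,0,0],[0,0,0]]]' >/dev/null
python3 -m crank '[[[0,0,0],[0,0,0]],[[0,0,0],[0,0,0]],[[0,0,0],[0,0,0]],[[0,0,0],[0,0,0]],[[0,0,0],[0,0,0]]]' >/dev/null
python3 m.py
```

```text
clock 22.85 tcp [ 0.5855 -0.0418  0.0879] yaw 93.91 tilt [-0.001 -0.   ] F [ 0.2 -0.8 -2.8] grip 0.0128 78.2 q [-0.16  0.51  0.16  1.9  -0.11  0.75  1.7 ]
 shift cm [ 0.02 -0.02  0.02]
 turn [ 0.    -0.001  0.   ] then shift in turned axes cm [ 0.02 -0.02  0.02]
 turn [ 2.000e-03  0.000e+00 -3.141e+00] then shift in turned axes cm [-0.02  0.02  0.02]
tilt,z top [-0.0073  0.0026  0.0809]
cover holes - case holes mm [[-0.9, 0.4], [-0.6, -0.3]] [-0.7  0.1] yaw 3.94
```

View pics/c6.png

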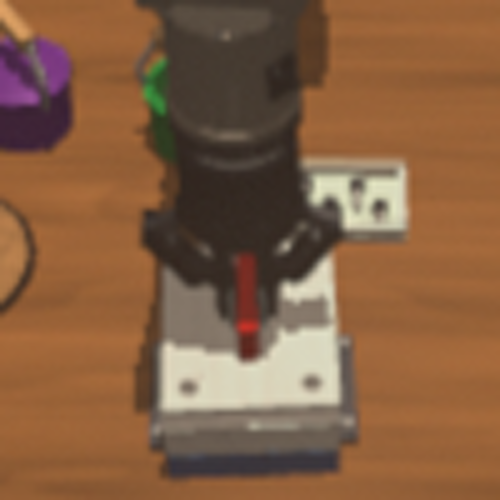

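The cover is level and square over the case, with its front holes at crop (188,387) and (312,382), less than 1 mm from the case holes. The wrist carries only the cover's weight. Handing in.

```bash
python3 -c "from bench import r
print(r.hand_in())"
```

```text
the job is handed in; nothing more can be done
None
```

I set the copper pot upright near the middle of the cork mat and let go, and the arm is now holding the cover level about 15 mm above the case, with its two visible front holes within about 1 mm of the case's (the arm hides the rear two); handed in at about 23 s.

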